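# Unlock the cam fasteners and open the control box

### The job

Open the grey control box so that the electrician can get at the breakers: with its door still shut, turn both lever-handled cam fasteners on its top a full quarter turn, up to their stops, to unlocked, and then swing the door wide open, at least three quarters of the way to its stop, without flinging it. Leave the levers unlocked and the door standing open, and do not knock the things lying about.

Things in the scene. Friction and masses are not known exactly. Their poses are not given: they have to be found in the camera images.
- control_box: Fixed grey steel enclosure on the bench, 150 mm deep (x), 170 wide (y), flat top 120 mm above the bench. Origin under its centre at bench height; its -x axis points out of the door side, towards the robot, +y to the left seen from the robot, z up. All offsets in these notes are (x, y) in this frame. Its yaw varies.
- left_lever (a joint): Left cam fastener on the box's top, upright pivot at (-42, +40) mm. 0 = locked, handle along +x (to the back); turns clockwise from above to a stop at 1.571 = unlocked, handle along -y (to the right). Starts at 0 to 0.3. Handle: black bar 12 mm thick, reaching 58 mm from the pivot, 150 to 178 mm above the bench. Friction about 0.12 N m, no spring: it stays where left and can be pushed round.
- right_lever (a joint): Right cam fastener, like the left one and turning the same way (clockwise from above, 0 locked, 1.571 unlocked), pivot at (-42, -40) mm. Turned first, it is clear of the left one's sweep. Opposite each handle a curved steel cam lip, up to 47 mm from the pivot and 126 to 146 mm above the bench, holds an upright pin on the door's top and frees it only beyond about 1.25 rad.
- left_grip (a point): Point on the left lever's handle, 46 mm from its pivot, 164 mm above the bench, on the middle of the bar; moves with it.
- right_grip (a point): Point on the right lever's handle, 46 mm from its pivot, 164 mm above the bench, on the middle of the bar; moves with it.
- door (a joint): Upright front door: 0 = shut; grows as its left end swings out towards the robot and on to the right, counterclockwise from above; stop at 1.75. Stiff hinge (about 0.12 N m friction, no spring): it stays where left. Plate 10 mm thick, 14 to 118 mm above the bench, only two pins (to 138 mm) stand higher. Held by both cam fasteners.
- door_hinge (a point): Point on the door's upright hinge axis, at (-72, -90) mm of the box, the door's right end; 70 mm above the bench.
- door_edge (a point): Point on the door's inner face, 198 mm from the hinge axis and 6 mm behind the door's line through it, 70 mm above the bench; moves with the door. Here the door overhangs the box: side wall's outer face at y = +85 mm, door's free end at y = +128 mm, so a finger let down beside the box can push the end outwards. Once ajar, push anywhere on the inner face.
- tape_measure: Yellow tape measure, 89x80x32 mm, lying on a low timber batten left of the box; origin under its centre. Bystander.
- abrasive_roll: Roll of abrasive cloth, 74x59x50 mm, standing near the front edge left of the box; origin under its centre. Bystander.
- wax_tin: Round wax tin with a red lid, 67 mm wide and 32 mm high, standing on the low batten (28 mm high) just left of the box; origin under its centre. Bystander.

How it is judged:
On the way, in this order (a step that is already met when the one before it is completed fails the run):
1. both levers are turned to unlocked while the door is still shut (value of joint each of left_lever, right_lever above 1.35 rad and value of joint door below 0.1 rad), for 0.2 s.
2. the door is swung wide open (value of joint door above 1.25 rad), for 0.2 s.
At the end, for the whole second after the job is handed in: Both levers stand at more than 1.35 rad (unlocked; the stop is at 1.57), the door stands still at more than 1.25 rad open (value of joint each of left_lever, right_lever above 1.35 rad and value of joint door above 1.25 rad and velocity of joint door between -0.05 and 0.05 rad/s); the robot touches nothing.
It fails at once if the door is flung (faster than 2.5 rad/s) (velocity of joint door above 2.5 rad/s).
It fails at once if a bystander is knocked more than 30 mm from its place (distance of any of tape_measure, abrasive_roll, wax_tin from where it was at the start of the episode above 0.03 m).
It also fails if it takes over 64 s, if anything falls off the work surface, if the arm or the gripper's body presses on something with over 40 N, if the wrist force passes 120 N, or if a joint passes its speed limit or range.

### The arm

A 6-joint arm with a two-finger parallel gripper is mounted at the origin on a cart in front of the work surface, level with it; the furniture and walls round the work are solid. World frame = base frame: x ahead of the robot, y to its left, z up, the work surface at z = 0. Lengths are in m, angles in rad, forces in N, time in s.
With the tool pointing down it reaches from about 0.325 to 0.75 m from the base axis. Payload 7.6 kg.
Tool frame: the origin (TCP) lies on the mounting face of the last link; the fingertips stand 173 mm ahead of it and the grasp point (between the pads) lies 155 mm ahead of it; z points along the fingers, y is the direction in which the jaws open and shut (so a half turn about z gives the same grasp; the last joint's range is limited). The gripper opens to 85 mm and grips with 20 to 120 N. Pads are 22 mm wide; open, the fingers measure 114 mm over their backs; the gripper's body (76 mm by 85 mm) begins 54 mm behind the grasp point. The pads swing forward as they close: fully open they stand 13 mm farther back than shut.
Start: joints at [1.243, 0.052, 1.401, -0, 1.689, -0.07], TCP at [0.134, 0.508, 0.405] pointing down, gripper open.
Joint ranges: [-2.9, 2.9], [-0.91, 2.17], [0.12, 2.37], [-1.06, 4.2], [0.26, 2.73], [-2.93, 2.93]. Speed limits (rad/s): [2.57, 2.57, 3.01, 3.14, 3.14, 3.14].

### API

Orientations are given as a unit quaternion [x, y, z, w].
In Python, from workcell import arm gives the robot as it stands. The module is installed in compiled form; this text tells all that it offers. Calls block until the motion is done:
- arm.move_pose(position, orientation): joint-space move of the TCP to a pose.
- arm.movel(position, velocity=0.15, orientation=None): straight line of the TCP; orientation=None keeps the orientation; velocity is the mean speed in m/s.
- arm.set_joints(angles): joint-space move.
- arm.command_gripper(opening): finger opening in m; the grip force is fixed at half the most; returns when the fingers have stopped.
- arm.hold(seconds).
- arm.ik(position, orientation): joint angles nearest the present ones, or None.
- arm.sense(): the state.
- arm.read_camera(name): name is "scene" or "side" or "wrist"; returns a dict with "frame" (420x560x3 uint8, red, green, blue), "intrinsics" (3x3 intrinsics, pixels), "k1" (the pictures are not rectified: a ray, as slopes to the right and down, at radius r is drawn at 1 + k1 r^2 times it, then the intrinsics apply), "xyz" and "attitude" of the camera in the world. Camera axes: x right, y up, looking along -z (the intrinsics and any distortion apply to the point x, -y, -z); pixel columns grow to the right and rows downward; lengths in m; the calibration is good to about 2 mm. A picture is of the moment at which its call begins. There is no depth.
A pose or a line that the arm cannot do raises arm.Unreachable and nothing moves.
- arm.finish_job(): hands the job in, once; it reports no verdict.
The state is a dict: "t": time; "joint_pos": joint angles; "dq": joint speeds; "tau": joint torques, N m; "ee_pos": TCP position; "eef_rot": TCP orientation; "wrist_force": force on the tool from outside, world axes, zero at the start; "wrist_torque": the same for the moment, N m; "width": finger opening in m.
Only numpy, scipy, OpenCV 4.12 (cv2) and the standard library are available. Lean on these libraries where they do the work, as an engineer would, in place of code of your own. Each camera call takes 0.05 s, during which the arm holds its last target.

## Working session

There is one attempt and no reset: what is moved stays moved. The work goes in short steps, each a Python script; the robot and the scene stay as the last script left them, time stands still between calls to the robot, and variables do not carry over. Pictures are saved under pics/ and viewed, and the job is handed in when it is done.

```bash
mkdir -p pics; ls; python3 - <<'E'
from workcell import arm
import cv2,numpy as np
s=arm.sense(); print(s['t'],s['ee_pos'],s['eef_rot'],s['width'])
for n in ['scene','side','wrist']:
    r=arm.read_camera(n)
    cv2.imwrite(f'pics/{n}0.png',r['frame'][:,:,::-1])
    print(n,np.round(r['intrinsics'],1).tolist(),r['k1'],np.round(r['xyz'],4),np.round(r['attitude'],4).tolist())
E
```

```text
pics
0.0 [0.13379919 0.50764121 0.40388047] [ 1.28528245e-01  9.91705561e-01 -7.35280181e-04 -1.71169908e-04] 0.08514210785311094
scene [[456.2, 0.0, 270.6], [0.0, 456.2, 208.2], [0.0, 0.0, 1.0]] 0.02631149272164942 [0.6823 0.3888 1.0141] [0.0421, 0.2753, 0.9507, 0.1363]
side [[541.4, 0.0, 281.4], [0.0, 541.4, 207.3], [0.0, 0.0, 1.0]] -0.11571267862621752 [-0.0038 -0.4345  1.1603] [0.2312, -0.1266, -0.4598, 0.848]
wrist [[300.4, 0.0, 274.5], [0.0, 300.4, 213.8], [0.0, 0.0, 1.0]] -0.025890363977529498 [0.0524 0.5289 0.3733] [-0.1314, -0.0996, 0.6018, 0.7814]
```

View pics/scene0.png

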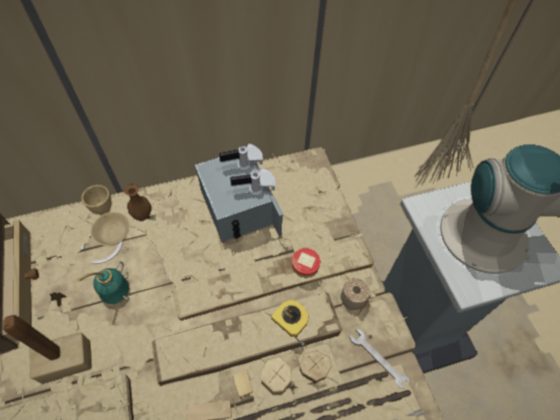

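View pics/side0.png

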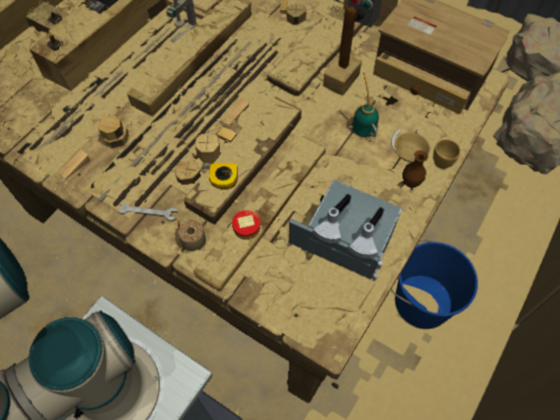

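View pics/wrist0.png

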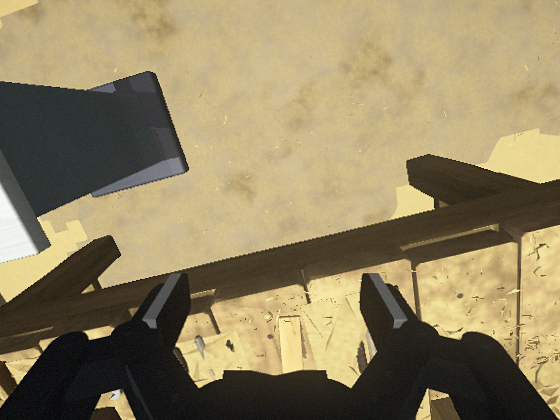

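The scene view shows the box near (240,195), with levers at about (240,155) and (250,180). The wax tin is at (306,261), the tape at (291,317) and the roll at (355,294). In the side view the box is near (345,228), with pivots near (333,215) and (368,230). I'll zoom in next.

```bash
python3 - <<'E'
import cv2
a=cv2.imread('pics/scene0.png')[135:285,180:330]; cv2.imwrite('pics/sc_z.png',cv2.resize(a,(600,600),interpolation=cv2.INTER_CUBIC))
a=cv2.imread('pics/side0.png')[170:290,275:415]; cv2.imwrite('pics/si_z.png',cv2.resize(a,(700,600),interpolation=cv2.INTER_CUBIC))
E
```

```text
(no output)
```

View pics/sc_z.png

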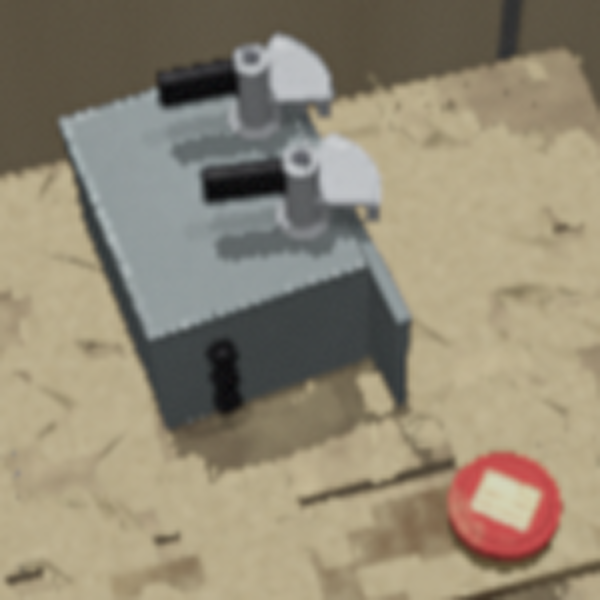

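View pics/si_z.png

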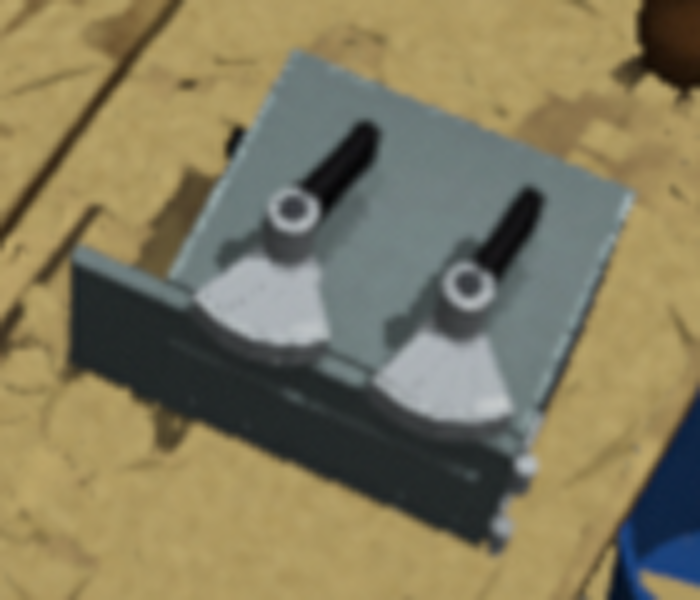

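```bash
cat > h.py <<'E'
from workcell import arm
import numpy as np, cv2
from scipy.spatial.transform import Rotation as R
CAM={'scene':(456.2,270.6,208.2,.02631149,[0.6823,0.3888,1.0141],[0.0421,0.2753,0.9507,0.1363]),
'side':(541.4,281.4,207.3,-.1157127,[-0.0038,-0.4345,1.1603],[0.2312,-0.1266,-0.4598,0.848])}
def ray(cam,u,v):
    f,cx,cy,k,p,q=CAM[cam]
    D=np.array([k,0,0,0.]);K=np.array([[f,0,cx],[0,f,cy],[0,0,1.]])
    n=cv2.undistortPoints(np.array([[[u,v]]],float),K,D)[0,0]
    return np.array(p),R.from_quat(q).apply([n[0],-n[1],-1])
def plane(cam,u,v,z):
    p,d=ray(cam,u,v); return p+d*(z-p[2])/d[2]
def tri(a,b):
    p,d=ray('scene',*a);q,e=ray('side',*b)
    s,t=np.linalg.lstsq(np.c_[d,-e],q-p,rcond=None)[0]
    A=p+s*d;B=q+t*e
    return (A+B)/2,np.linalg.norm(A-B)
E
cat > m.py <<'E'
from h import *
sc=lambda x,y:(180+(x+.5)/4-.5,135+(y+.5)/4-.5)
si=lambda x,y:(275+(x+.5)/5-.5,170+(y+.5)/5-.5)
P={}
for n,a,b in [('Lpost',(300,158),(293,208)),('Rpost',(252,57),(468,285)),('BL',(153,338),(297,52)),('BR',(62,120),(632,192)),('doorend',(408,320),(76,252)),('Lhandtip',(206,184),(368,130)),('Rhandtip',(160,85),(534,196))]:
    P[n],g=tri(sc(*a),si(*b)); print(n,np.round(P[n],4),round(g,4))
for n in ('Lpost','BL'):pass
d=P['Lpost']-P['Rpost'];print('dist',np.linalg.norm(d),'yaw',np.arctan2(-d[0],d[1]))
d=P['BL']-P['BR'];print('dist',np.linalg.norm(d),'yaw',np.arctan2(-d[0],d[1]))
for n,p,q,z in [('tin',(305.5,261.5),(246,222),.06),('tape',(292,316),(223,174.5),.06),('roll',(355,290),(190,232),.05)]:
    print(n,plane('scene',*p,z),plane('side',*q,z),tri(p,q))
E
python3 m.py
```

```text
Lpost [ 0.5369 -0.2165  0.1765] 0.0019
Rpost [ 0.5446 -0.296   0.1764] 0.0016
BL [ 0.6423 -0.1616  0.1153] 0.0011
BR [ 0.66   -0.3276  0.1179] 0.0023
doorend [ 0.4978 -0.1328  0.1143] 0.0007
Lhandtip [ 0.5925 -0.2214  0.167 ] 0.0005
Rhandtip [ 0.6015 -0.2976  0.1687] 0.0004
dist 0.07994904711115046 yaw 0.0968966304904562
dist 0.16690952647587567 yaw 0.10631475049562135
tin [ 0.4709645  -0.02743718  0.06      ] [ 0.46407193 -0.03490917  0.06      ] (array([ 0.46853363, -0.03152033,  0.05013704]), np.float64(0.0006557345480406047))
tape [0.54043801 0.08674316 0.06      ] [0.5423674 0.0886558 0.06     ] (array([0.54093976, 0.08748492, 0.0626405 ]), np.float64(0.0002871797423493076))
roll [0.38474151 0.06599391 0.05      ] [0.37515012 0.06274631 0.05      ] (array([0.38006413, 0.06482522, 0.04151453]), np.float64(0.005302673149323799))
```

```bash
cat >> h.py <<'E'
YAW=0.10
Q=lambda phi:(R.from_euler('z',phi)*R.from_euler('x',np.pi)).as_quat()
PIV={'L':np.array([.5369,-.2165]),'R':np.array([.5446,-.2960])}
def levpose(n,lev,off,r=.042,z=.330):
    a=YAW-lev; h=np.array([np.cos(a),np.sin(a)]); l=np.array([-h[1],h[0]]) # l: left of handle
    return [*(PIV[n]+r*h+off*l),z], Q(a+np.pi/2)
def f(): 
    s=arm.sense(); return round(s['t'],2),np.round(s['wrist_force'],1),np.round(s['ee_pos'],4)
def turn(n,lev0):
    p,q=levpose(n,lev0,.030,z=.40)
    arm.move_pose(p,q); print('above',f())
    p,q=levpose(n,lev0,.030); arm.movel(p,.12,q); print('down',f())
    for lev in list(np.arange(lev0,1.50,.2))+[1.5,1.55,1.6,1.64]:
        p,q=levpose(n,lev,.017); arm.movel(p,.06,q); o=f(); print(round(lev,2),o)
        if np.linalg.norm(o[1][:2])>20: break
E
python3 - <<'E'
from h import *
arm.command_gripper(0); print(f(),arm.sense()['width'])
turn('R',.13)
E
```

```text
(0.92, array([ 0.6,  0.7, -0.3]), array([0.1338, 0.5077, 0.4047])) -0.0003069066400104048
above (4.06, array([ 0.3, -1. ,  0.6]), array([ 0.5878, -0.2665,  0.4001]))
down (4.79, array([0. , 0.1, 1.4]), array([ 0.5876, -0.2673,  0.331 ]))
0.13 (5.16, array([-0. ,  0.7,  0.8]), array([ 0.587 , -0.2809,  0.3303]))
0.33 (5.51, array([-0.1,  0.1,  0.8]), array([ 0.5893, -0.2891,  0.3299]))
0.53 (5.86, array([-0.2,  1.2, -0.2]), array([ 0.5898, -0.298 ,  0.3299]))
0.73 (6.21, array([-0.1, -0.1, -0.1]), array([ 0.5885, -0.3069,  0.3299]))
0.93 (6.56, array([-0.6,  0.1,  0.4]), array([ 0.5855, -0.3154,  0.3301]))
1.13 (6.91, array([-0.3, -0.3,  0.3]), array([ 0.5808, -0.3232,  0.3301]))
1.33 (7.26, array([ 0.3, -0. ,  0.3]), array([ 0.5747, -0.3298,  0.3301]))
1.5 (7.58, array([-0.1, -0.3,  0.6]), array([ 0.5685, -0.3344,  0.33  ]))
1.55 (7.83, array([ 2.3,  0.6, -0.4]), array([ 0.5667, -0.3354,  0.33  ]))
1.6 (8.07, array([ 6.5,  0.3, -2.3]), array([ 0.5653, -0.3362,  0.3301]))
1.64 (8.32, array([14.9, -0. , -3.8]), array([ 0.5646, -0.3366,  0.3302]))
```

```bash
python3 - <<'E'
from h import *
p,q=levpose('R',1.57,.035); arm.movel(p,.1,q); 
arm.movel([*p[:2],.43],.2,q); print(f())
r=arm.read_camera('side')
cv2.imwrite('pics/si1.png',cv2.resize(r['frame'][130:290,255:445,::-1],(665,560),interpolation=cv2.INTER_CUBIC))
E
```

```text
(9.33, array([ 0.4, -0.8,  0.5]), array([ 0.5834, -0.3345,  0.4285]))
```

View pics/si1.png

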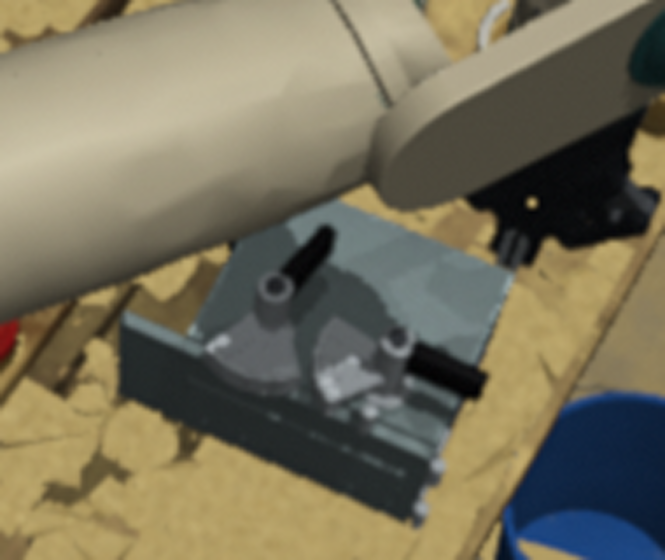

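The side view shows the right handle running from (400,345) to (478,383), about parallel to the door line, so it is at its stop. Its cam lip is clear of the pin. The left lever is unmoved, so I'll turn that next.

```bash
python3 - <<'E'
from h import *
turn('L',.19)
p,q=levpose('L',1.57,.035); arm.movel(p,.1,q); 
arm.movel([*p[:2],.43],.2,q); print(f())
for n,c in (('side',(130,290,255,445)),('scene',(120,280,165,355))):
  r=arm.read_camera(n)
  cv2.imwrite(f'pics/{n}2.png',cv2.resize(r['frame'][c[0]:c[1],c[2]:c[3],::-1],(665,560),interpolation=cv2.INTER_CUBIC))
E
```

```text
above (10.47, array([-0.5, -0.1, -0.2]), array([ 0.5814, -0.1907,  0.3994]))
down (11.21, array([ 0.5, -0.1,  0.8]), array([ 0.5816, -0.1906,  0.3309]))
0.19 (11.57, array([-0.6,  0.8,  0.1]), array([ 0.5802, -0.2039,  0.3304]))
0.39 (11.93, array([ 0. , -1.1, -0. ]), array([ 0.582 , -0.2122,  0.3299]))
0.59 (12.28, array([-0.3, -0.6, -0.4]), array([ 0.5819, -0.2212,  0.3299]))
0.79 (12.62, array([-0.2, -0.4, -0.2]), array([ 0.5801, -0.23  ,  0.33  ]))
0.99 (12.97, array([-0.1, -0.8, -0.3]), array([ 0.5765, -0.2383,  0.3301]))
1.19 (13.32, array([ 0.6, -0.5,  0.1]), array([ 0.5714, -0.2458,  0.33  ]))
1.39 (13.68, array([ 0.5,  0.2, -0.9]), array([ 0.5649, -0.252 ,  0.33  ]))
1.5 (13.93, array([-0. ,  0.6,  0.1]), array([ 0.5609, -0.2549,  0.33  ]))
1.55 (14.18, array([ 1. ,  0.5, -0.6]), array([ 0.559, -0.256,  0.33 ]))
1.6 (14.43, array([ 4.9, -0.3, -1.3]), array([ 0.5572, -0.257 ,  0.33  ]))
1.64 (14.68, array([12.7,  1.1, -4.5]), array([ 0.5564, -0.2574,  0.3302]))
(15.69, array([ 1.1, -0.7, -0.3]), array([ 0.5757, -0.2549,  0.4286]))
```

View pics/side2.png

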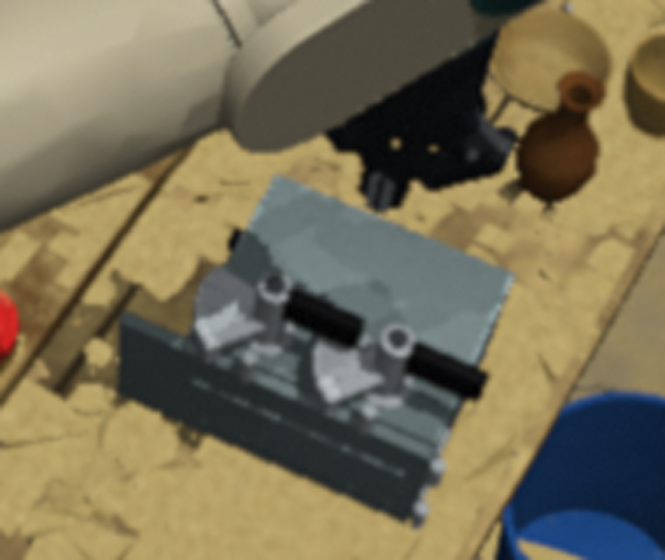

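View pics/scene2.png

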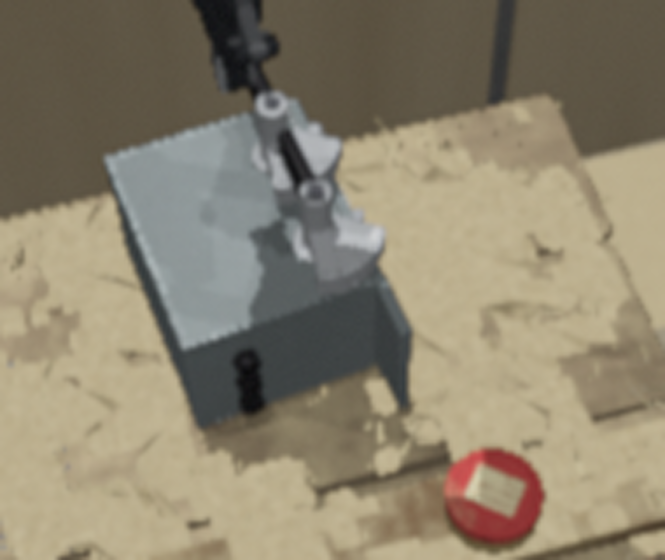

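Both handles now run along the box's -y: left from (275,288) to (360,330), right from (400,340) to (480,380), with the pins free and the door still shut. The next move is down beside the box and then pushing the door.

```bash
cat >> h.py <<'E'
C=np.array([.581,-.252]); Rz=R.from_euler('z',YAW).as_matrix()[:2,:2]
H=C+Rz@np.array([-.072,-.090])
def doorpose(th,off,r=.201,z=.263):
    a=YAW+th; d=np.array([-np.sin(a),np.cos(a)]); n=np.array([np.cos(a),np.sin(a)])
    return [*(H+r*d+off*n),z],Q(a)
E
python3 - <<'E'
from h import *
p,q=doorpose(0,.033,z=.43); arm.move_pose(p,q); print(f())
for z in (.34,.30,.263):
    p,q=doorpose(0,.033,z=z); arm.movel(p,.1,q); print(f())
    if np.linalg.norm(f()[1])>10: break
for n,c in (('side',(130,290,255,445)),('scene',(120,280,165,355))):
  r=arm.read_camera(n)
  cv2.imwrite(f'pics/{n}3.png',cv2.resize(r['frame'][c[0]:c[1],c[2]:c[3],::-1],(665,560),interpolation=cv2.INTER_CUBIC))
E
```

```text
(16.33, array([ 0.9, -0.1, -0.2]), array([ 0.531 , -0.1449,  0.4293]))
(17.38, array([-0.2, -0.5,  0. ]), array([ 0.5313, -0.1455,  0.3409]))
(17.93, array([ 0.4,  0.2, -1.1]), array([ 0.5312, -0.1455,  0.3003]))
(18.45, array([-31.1,  11.3,  59.4]), array([ 0.5321, -0.1458,  0.2752]))
```

View pics/scene3.png

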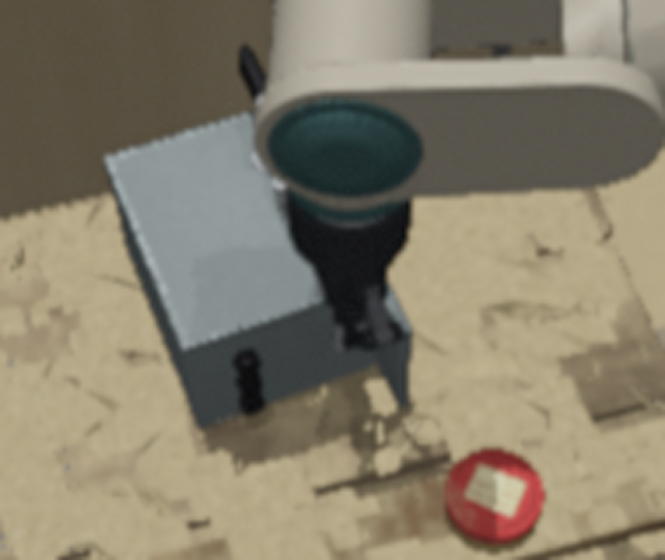

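The descent was blocked at TCP z 0.275 with 59 N upwards. I'm backing up to see what it hit.

```bash
python3 - <<'E'
from h import *
p,q=doorpose(0,.033,z=.30); arm.movel(p,.1,q); print(f(), arm.sense()['eef_rot'],q)
for n in ('wrist','side','scene'):
  r=arm.read_camera(n)
  fr=r['frame'][:,:,::-1]
  if n=='side': fr=cv2.resize(fr[130:290,255:445],(665,560),interpolation=cv2.INTER_CUBIC)
  if n=='scene': fr=cv2.resize(fr[180:260,220:320],(700,560),interpolation=cv2.INTER_CUBIC)
  cv2.imwrite(f'pics/{n}4.png',fr)
E
```

```text
(19.07, array([0.2, 0. , 0. ]), array([ 0.5311, -0.1454,  0.2993])) [ 9.98750707e-01  4.99697020e-02 -2.15775421e-04 -8.64564405e-05] [9.98750260e-01 4.99791693e-02 3.06034148e-18 6.11558155e-17]
```

View pics/wrist4.png

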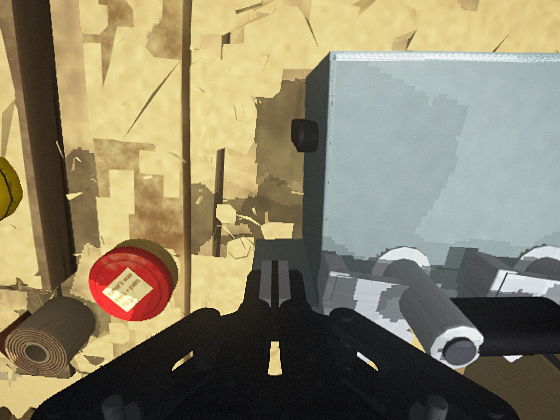

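View pics/side4.png

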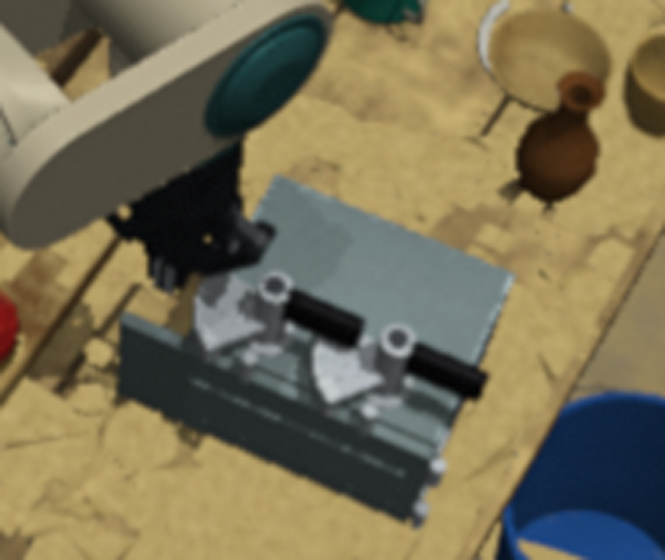

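View pics/scene4.png

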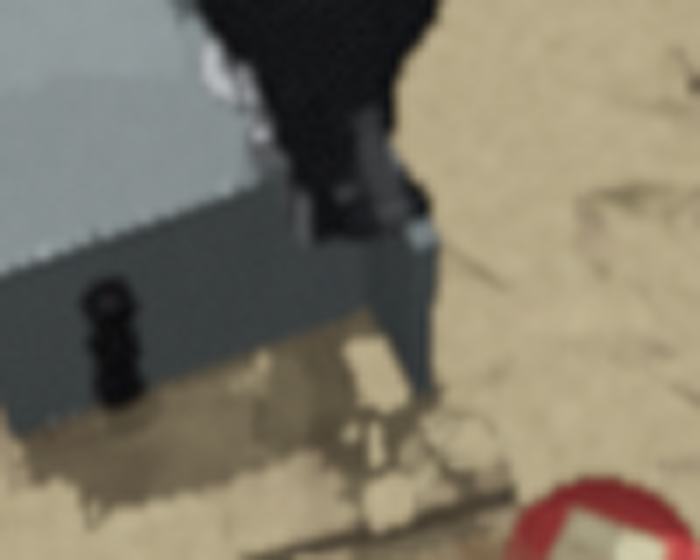

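The wrist view shows the cause. The V-shaped finger links are wide along the jaw axis, and the right-hand knuckle sits over the left post and lip at about (430,330). I'll turn the tool 90° so the knuckles lie along the box's x, clear of the post, and try again.

```bash
cat >> h.py <<'E'
def dp(th,off,r=.198,z=.263):
    p,_=doorpose(th,off,r,z); return p,Q(YAW+th+np.pi/2)
E
python3 - <<'E'
from h import *
for th in np.arange(0,1.56,.25):
    j=arm.ik(*dp(th,.0205)); print(None if j is None else np.round(j,2))
p,q=doorpose(0,.033,z=.40); arm.movel(p,.2,q)
p,q=dp(0,.038,z=.36); arm.move_pose(p,q); print(f())
for z in (.30,.285,.275,.263):
    p,q=dp(0,.038,z=z); arm.movel(p,.08,q); o=f(); print(o)
    if np.linalg.norm(o[1])>8: break
for n in ('wrist','scene'):
  fr=arm.read_camera(n)['frame'][:,:,::-1]
  if n=='scene': fr=cv2.resize(fr[180:260,220:320],(700,560),interpolation=cv2.INTER_CUBIC)
  cv2.imwrite(f'pics/{n}5.png',fr)
E
```

```text
[-0.35  0.19  1.54  0.    1.41 -0.45]
[-0.39  0.06  1.68  0.    1.4  -0.74]
[-0.47 -0.04  1.78  0.    1.4  -1.07]
[-0.57 -0.11  1.85  0.    1.4  -1.42]
[-0.69 -0.14  1.87  0.    1.41 -1.79]
[-0.8  -0.11  1.84  0.    1.4  -2.15]
[-0.89 -0.03  1.77  0.    1.4  -2.49]
(21.27, array([ 0. , -0.4,  0.1]), array([ 0.5364, -0.1479,  0.3594]))
(22.17, array([-0.9,  0.8,  0.4]), array([ 0.5365, -0.148 ,  0.3006]))
(22.5, array([-1. ,  0.5,  0.8]), array([ 0.5362, -0.1479,  0.2841]))
(22.77, array([0.3, 0.5, 1. ]), array([ 0.5362, -0.1479,  0.2742]))
(23.07, array([-0.1, -0.1,  0.3]), array([ 0.5362, -0.1479,  0.2621]))
```

View pics/scene5.png

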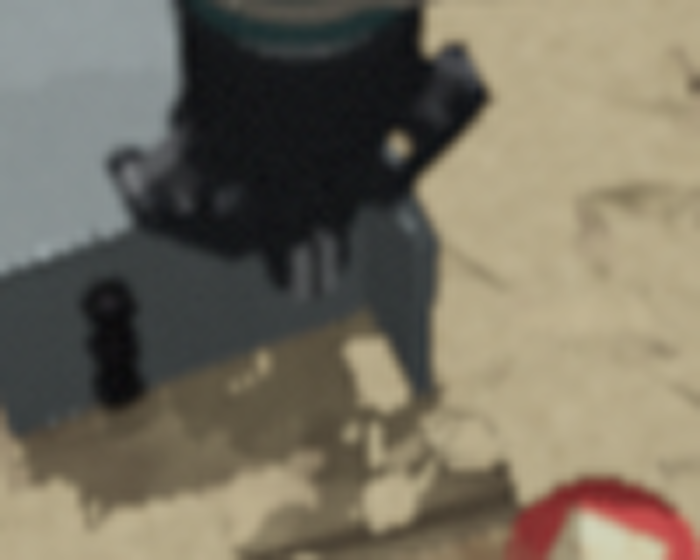

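View pics/wrist5.png

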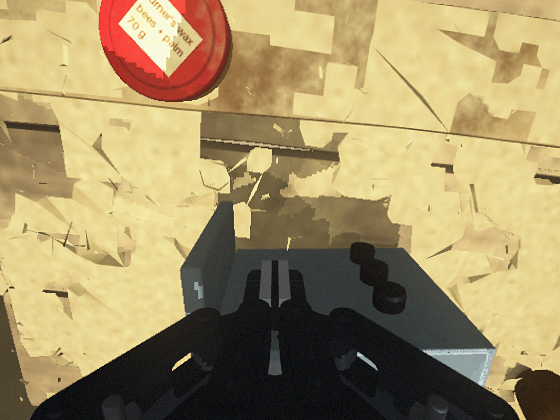

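The descent was free: the fingertips at scene (310,285) sit behind the door and beside the box, with no force. Now I swing the door along its arc.

```bash
python3 - <<'E'
from h import *
p,q=dp(0,.0205); arm.movel(p,.05,q); print(f())
for th in np.arange(.1,.41,.1):
    p,q=dp(th,.0205); arm.movel(p,.08,q); o=f(); print(round(th,2),o)
    if np.linalg.norm(o[1])>30: break
for n in ('side','scene'):
  fr=arm.read_camera(n)['frame'][:,:,::-1]
  if n=='side': fr=cv2.resize(fr[130:330,215:445],(644,560),interpolation=cv2.INTER_CUBIC)
  else: fr=cv2.resize(fr[120:280,165:355],(665,560),interpolation=cv2.INTER_CUBIC)
  cv2.imwrite(f'pics/{n}6.png',fr)
E
```

```text
(23.68, array([ 0.2, -0.1, -0.6]), array([ 0.5188, -0.1498,  0.2632]))
0.1 (24.07, array([-0.9,  0.5,  0.1]), array([ 0.4993, -0.1506,  0.2632]))
0.2 (24.48, array([-0.6, -1. , -0.4]), array([ 0.4798, -0.1535,  0.2631]))
0.3 (24.88, array([0.4, 0.1, 0.3]), array([ 0.4605, -0.1584,  0.2631]))
0.4 (25.27, array([-0.5, -0.1, -0.2]), array([ 0.4418, -0.1651,  0.2631]))
```

View pics/side6.png

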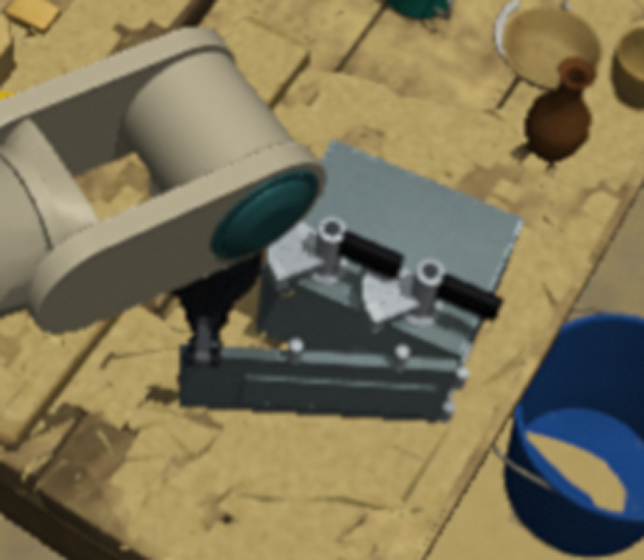

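View pics/scene6.png

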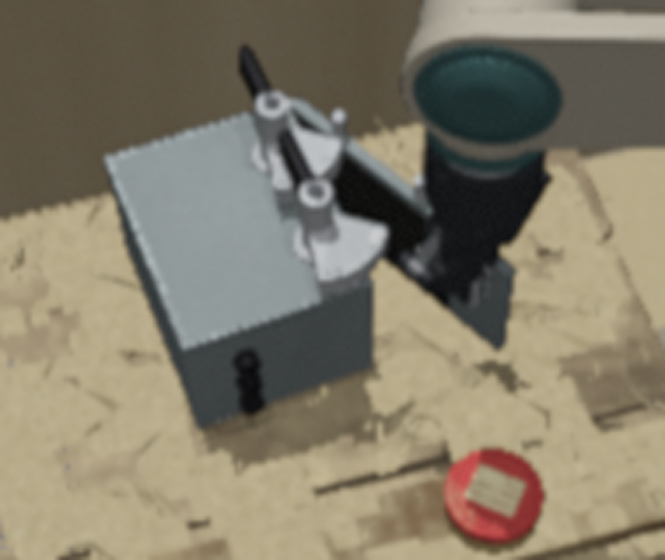

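The door is swinging open with the tool: the side view shows its pins at (297,345) and (402,352), past the lips, at about 0.4 rad. I'll carry on.

```bash
python3 - <<'E'
from h import *
for th in np.arange(.55,1.51,.15).tolist()+[1.52]:
    p,q=dp(th,.0205,r=.19); arm.movel(p,.1,q); o=f(); print(round(th,2),o)
    if np.linalg.norm(o[1])>30: break
p,q=dp(th,.05,r=.19); arm.movel(p,.08,q)
p[2]=.42; arm.movel(p,.2,q); print(f())
p[0]-=.0;j=list(arm.sense()['joint_pos']); j[0]=.4; arm.set_joints(j); print(f())
for n in ('side','scene'):
  fr=arm.read_camera(n)['frame'][:,:,::-1]
  cv2.imwrite(f'pics/{n}7.png',fr)
E
```

```text
0.55 (25.82, array([1.1, 0.2, 0.1]), array([ 0.42  , -0.185 ,  0.2631]))
0.7 (26.25, array([-0.5, -0.2,  0.8]), array([ 0.3967, -0.2014,  0.2631]))
0.85 (26.68, array([ 0. ,  0.3, -0.6]), array([ 0.3761, -0.2213,  0.263 ]))
1.0 (27.12, array([ 0.2,  0.4, -0.4]), array([ 0.3587, -0.2439,  0.263 ]))
1.15 (27.55, array([ 0.2, -0.5, -1.4]), array([ 0.3449, -0.269 ,  0.263 ]))
1.3 (27.98, array([ 0.1,  0.2, -0.5]), array([ 0.3349, -0.2958,  0.2629]))
1.45 (28.42, array([ 0.6, -0.6, -0.4]), array([ 0.329 , -0.3237,  0.2629]))
1.52 (28.7, array([-0.4, -0.4, -0.8]), array([ 0.3277, -0.3371,  0.2629]))
(30.15, array([ 0.2, -0. , -0.2]), array([ 0.326 , -0.3082,  0.4186]))
(32.03, array([-0.1, -0.2, -0.4]), array([0.3978, 0.2075, 0.4185]))
```

View pics/side7.png

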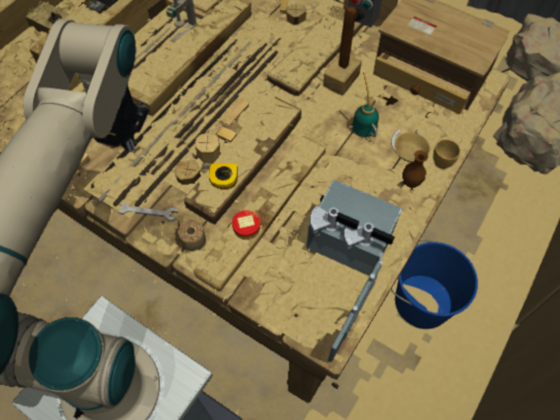

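View pics/scene7.png

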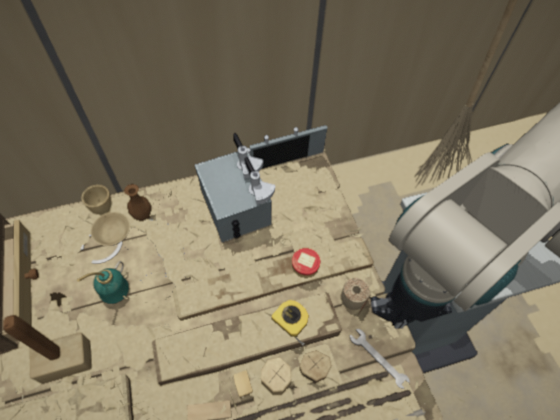

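The door stands open in both views, with its top edge in the side view running from (378,265) to (334,352). The bystanders are where they were. Last, I'll measure the door and lever angles.

```bash
python3 - <<'E'
from h import *
a=plane('side',378,265,.118);b=plane('side',334,352,.118);d=b-a
print('door len',np.linalg.norm(d),'angle',np.arctan2(-d[0],d[1])-YAW)
import cv2
a=cv2.imread('pics/side7.png')[190:280,300:405]; cv2.imwrite('pics/side8.png',cv2.resize(a,(700,600),interpolation=cv2.INTER_CUBIC))
E
```

```text
door len 0.21179754041765173 angle 1.5458626252372034
```

View pics/side8.png

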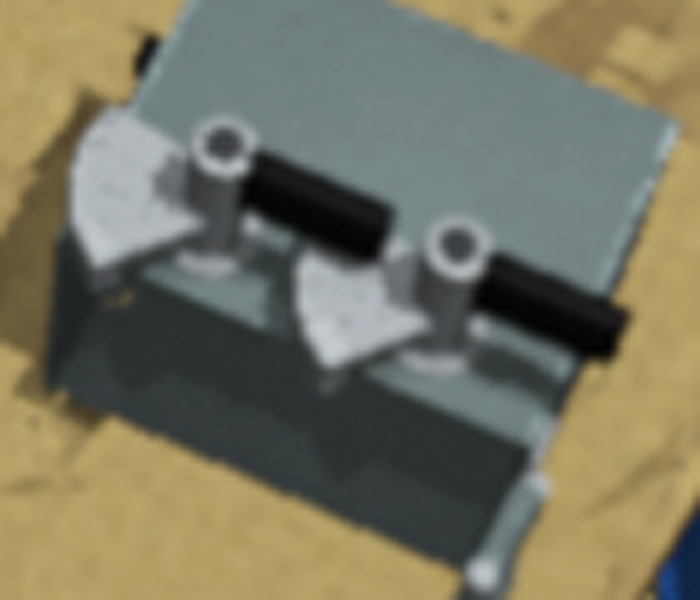

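The handles' slope (0.41 to 0.46) matches the line through the two pivots at (223,143) and (458,245), which is 0.43. Both levers are therefore at about 1.57 rad, and the door is at about 1.55 rad.

```bash
python3 -c "
from h import *
print(f()); arm.finish_job()"
```

```text
(32.13, array([ 0.4, -0.4,  0.3]), array([0.3978, 0.2075, 0.4186]))
the job is handed in; nothing more can be done
```

The control box is open and the job is handed in at about 32 s. With the door shut, I turned the right lever and then the left up to their stops, using the closed fingers. I then swung the door open from behind its free end at about 0.1 m/s at the finger and backed the arm clear.

**Last checks before handing in:**
- **Door:** it measured about 1.55 rad open; the target was more than 1.25. Its measured length came out at 212 mm against 218 mm expected.
- **Levers:** both handles lie parallel to the line through their pivots, so about 1.57 rad. Pushing further at the end met 13 to 15 N, which fits the stops.
- **Bystanders:** the tape measure, abrasive roll and wax tin look unmoved in both views, compared by eye.
- **Robot:** it is clear of everything, with wrist force near zero.

**What went wrong or disagreed:**
- **Contact going down beside the box:** the first descent was blocked with about 68 N at the wrist. The gripper's finger linkage most likely came down on the left lever's post or cam lip. This is below the 120 N wrist limit, but above the 40 N limit if it counts as the gripper's body. I backed off, turned the tool 90° and went down freely.
- **Box position:** estimates from the lever posts and from the box's back edge differed by about 6 mm; I used a value between them for the door.

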